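Prise open the stone case and put the whetstone and cork block away

ROBOT

A 7-joint arm with a two-finger parallel gripper is mounted at the origin on a cart in front of the work surface, level with it; the furniture and walls round the work are solid. World frame = base frame: x ahead of the robot, y to its left, z up, the work surface at z = 0. Lengths are in m, angles in rad, forces in N, time in s.
With the tool pointing down it reaches from about 0.4 to 0.85 m from the base axis. Payload 4.5 kg.
Tool frame: the origin (TCP) lies midway between the tips of the shut fingers; the grasp point (between the pads) lies 19 mm behind it; z points along the fingers, y is the line along which they close (so a half turn about z gives the same grasp; the last joint's range is limited). The gripper opens to 88 mm and grips with 3 to 60 N. Pads are 18 mm wide; open, the fingers measure 123 mm over their backs; the gripper's body (75 mm by 187 mm) begins 45 mm behind the grasp point.
Start: joints at [-0.665, 0.689, -0.195, 1.565, 0.157, 0.902, -0.215], TCP at [0.478, 0.402, 0.239] pointing down, gripper open.
Joint ranges: [-3.01, 3.01], [-0.46, 2.08], [-1.47, 1.51], [0.13, 2.56], [-1, 4.14], [0.04, 2.09], [-2.66, 2.66]. Speed limits (rad/s): [2.57, 2.57, 3.14, 3.14, 3.14, 3.14, 3.14].

INTERFACE

Orientations are given as a 3x3 rotation matrix whose columns are the frame's x, y, z axes.
In Python, from workcell import bot gives the robot as it stands.
- The arm moves only by the shell command python3 -m handwheel 'ROWS' [OPENING] [FORCE]. ROWS is text: rows parted by semicolons, each of 6 numbers parted by spaces: the shift along the tool's x, y, z scaled (see below), then the turn, a rotation vector about the tool's x, y, z scaled (see below). A call has 1 to 12 rows; each row is the pose to reach, as a shift and turn from the pose commanded when the call began, along the tool's axes at that moment, turning the shorter way round; what a row does not reach only later rows make up. The controller multiplies each number of a shift by 400 mm and each number of a turn by 2 pi rad. A row lasts 1/12 s, in which the tool goes at most 41.7 mm and 7.16 degrees, less where a joint would pass 70% of its speed; a pose out of reach is approached as far as the arm can. A call with a number of a shift or a turn outside -1 to 1 is refused whole. A call with a gripper value outside its range is refused whole. OPENING is the closure, from 0 (fully open) to 1 (shut), set as the call begins (- or left out, the last holds). The fingers move at their own pace and stop on an object; FORCE is the grip in N (left out, the last holds). Time passes only in rows, so rows that repeat a pose let the fingers close. It gives the time, the measured TCP pose, the force, the opening and the grip force at its end, in the units of the state.
- bot.observe(): the state, without advancing time (a new reading comes with each control period).
- bot.snapshot(name): name is "scene" or "top"; returns (picture, depth): 480x640x3 uint8, red, green, blue; 480x640 float32, m along the optical axis (not along the pixel's ray), 0 where there is no reading.
- bot.calibration(name): a dict with "mtx" (3x3 intrinsics, pixels), "k1" (the pictures are not rectified: a ray, as slopes to the right and down, at radius r is drawn at 1 + k1 r^2 times it, then the intrinsics apply), "world_to_cam" (4x4, takes a point from world to camera coordinates). Camera axes: x right, y down, z forward; pixel columns grow to the right and rows downward; lengths in m; the calibration is good to about 2 mm. A picture is of the moment at which its call begins. calibration takes no time and is no camera call.
- bot.close_job(): hands the job in; it is judged then, once.
The state is a dict: "time": time; "joint_pos": joint angles; "joint_vel": joint speeds; "effort": joint torques, N m; "position": TCP position; "ee_rot": TCP orientation; "wrist_force": force on the tool from outside, world axes, zero at the start; "wrist_torque": the same for the moment, N m; "grip_width": finger opening in m; "grip_force": force on a finger pad.
Only numpy, scipy, OpenCV 4.12 (cv2) and the standard library are available. Lean on these libraries where they do the work, as an engineer would, in place of code of your own. Each camera call takes 0.05 s, during which the arm holds its last target. There are 200 camera calls.

TASK

The lid of the wooden stone case has snapped shut and has nothing to hold it by: take the scraper, work its blade into the slot under the lid's front edge, prise the lid up and swing it right over with the blade until it leans back open by itself, keeping the gripper's fingers off the lid. Lay the scraper down flat on the stool, then bed the whetstone flat in the long bay of the case and the cork block flat in the short bay. Leave the lid open so that they can dry, and leave the other things on the stool where they are.

Things in the scene. Friction and masses are not known exactly. Their poses are not given: they have to be found in the camera images.
- stone_case: Fixed wooden case on the stool, 172 x 140 mm (x -89 to +83), 129 mm high. Origin on its underside; front faces its own -x, hinge along its y at the back, z up. Lower part 90 mm high, two bays 8 mm deep routed in its top (floors at z 82 mm). Lid: hollow shell 36 mm high, 8 mm walls, front wall 34 mm thick. The small drawer on its +y side (knob to y +87 mm) is not used.
- slot_mouth (a point): Centre of the mouth of the pry slot in the case's front, at case x -89, y 0, z 86.8 mm. Slot: case y -45 to +45, z 83.5 to 90 mm (ceiling = underside of the lid's front wall), 34 mm deep to case +x. The edge of its floor is the fulcrum. Brass spring catches 12 mm wide stand out 9 mm from the front at y -57 and +57; they let go once the lid's front edge is raised 5 mm (about 5 N there).
- lid_hinge (a point): Middle of the lid's hinge line, at case x +83, y 0, z 90 mm; the line runs along case y.
- lid: The lid: hollow wooden shell 172 x 140 x 36 mm, 0.3 kg. Origin on the hinge line, closed: front edge at lid x -172 mm, underside at lid z 0; it turns with the lid.
- lid_angle (a joint): Lid angle, rad: 0 shut, 1.9 fully open, leaning back against its stop. From about 1.35 it falls open by itself, below that it falls shut.
- bay_long (a point): Centre of the floor of the long bay (128 x 50 mm, 8 mm deep, long along case x), at case x +13, y -37, z 82 mm. Its axes are those of the case.
- bay_short (a point): Centre of the floor of the short bay (86 x 56 mm, 8 mm deep, long along case x), at case x +13, y +34, z 82 mm. Its axes are those of the case.
- scraper: Scraper with a black taped handle and a spring-steel blade, lying flat, 213 mm long, 0.16 kg. Origin: centre of its underside. The blade points along its own -y: it starts at y -42 (46 mm wide, z 8 to 10 mm) and widens to 70 mm at its edge at y -105 (z 4 to 6 mm), 2 mm thick. The handle runs from y -11 to +107, about 40 mm wide (x -17 to +25), z 0 to 22 mm.
- scraper_edge (a point): Middle of the scraper's blade edge, at scraper x 0, y -105.5, z 4.8 mm.
- scraper_grip (a point): Grip point on the scraper's handle near the blade, at scraper x +4, y +20, z 11 mm.
- whetstone: Whetstone, plain two-layered block 42 x 120 x 24 mm (long along its y), 0.38 kg. Origin: centre of its underside. Goes into the long bay.
- cork_block: Cork sanding block 48 x 78 x 28 mm (long along its y), 0.05 kg. Origin: centre of its underside. Goes into the short bay.
- rubber_block: Bystander: dark rubber sanding block 44 x 103 x 37 mm, long along its y; origin at the centre of its underside. Not to be moved.
- pencil: Bystander: pencil 7 x 143 x 7 mm, long along its y; origin at the centre of its underside. Not to be moved.
- brush_red: Bystander: flat brush 23 x 140 x 12 mm, long along its y; origin at the centre of its underside. Not to be moved.
- charcoal_0: Bystander: charcoal stick 19 x 55 x 16 mm, long along its y; origin at the centre of its underside. Not to be moved.
- charcoal_1: Bystander: charcoal stick 21 x 42 x 16 mm, long along its y; origin at the centre of its underside. Not to be moved.

How it is judged:
By the outcome, as a careful person would: the job done as asked, in the order asked, and still so for the second after the job is handed in, with the robot touching nothing.
It also fails if it takes over 72 s, if anything falls off the work surface, if the arm or the gripper's body presses on something with over 40 N, if the wrist force passes 120 N, or if a joint passes its speed limit or range.

## Working session

There is one attempt and no reset: what is moved stays moved. The work goes in short steps, Python scripts to look and compute and a shell command to move; the robot and the scene stay as the last step left them, time stands still between calls to the robot, and variables do not carry over. Pictures are saved under pics/ and viewed, at most 10 in all, crops included, and the job is handed in when it is done.

```bash
ls; mkdir -p pics; python3 - <<'E'
from workcell import bot
import cv2,numpy as np
s=bot.observe();print({k:np.round(v,3).tolist() for k,v in s.items()})
for n in("scene","top"):
    p,d=bot.snapshot(n);cv2.imwrite(f"pics/{n}0.png",p[:,:,::-1]);np.save(f"pics/{n}0.npy",d)
    c=bot.calibration(n);print(n,{k:np.round(v,4).tolist() for k,v in c.items()})
E
```

```text
pics
{'time': 0.0, 'joint_pos': [-0.665, 0.69, -0.195, 1.566, 0.157, 0.902, -0.215], 'joint_vel': [-0.001, -0.0, -0.0, -0.001, -0.0, 0.001, 0.001], 'effort': [-0.0, -52.756, -1.267, -15.343, -0.053, 0.007, 0.0], 'position': [0.478, 0.402, 0.238], 'ee_rot': [[-0.644, 0.765, -0.001], [0.765, 0.644, -0.001], [-0.0, -0.002, -1.0]], 'wrist_force': [-0.141, 0.393, -0.287], 'wrist_torque': [-0.008, 0.058, 0.009], 'grip_force': 0.0, 'grip_width': 0.088}
scene {'mtx': [[531.606, 0.0, 324.0018], [0.0, 531.606, 243.688], [0.0, 0.0, 1.0]], 'k1': -0.109, 'world_to_cam': [[0.4889, -0.8723, -0.0039, -0.2395], [-0.3916, -0.2155, -0.8946, 0.2969], [0.7795, 0.4389, -0.4469, 0.7876], [0.0, 0.0, 0.0, 1.0]]}
top {'mtx': [[481.5297, 0.0, 317.8356], [0.0, 481.5297, 243.6261], [0.0, 0.0, 1.0]], 'k1': -0.0475, 'world_to_cam': [[0.0004, -1.0, 0.0022, 0.0055], [-0.9888, -0.0007, -0.149, 0.5594], [0.149, -0.0022, -0.9888, 0.9209], [0.0, 0.0, 0.0, 1.0]]}
```

View pics/top0.png

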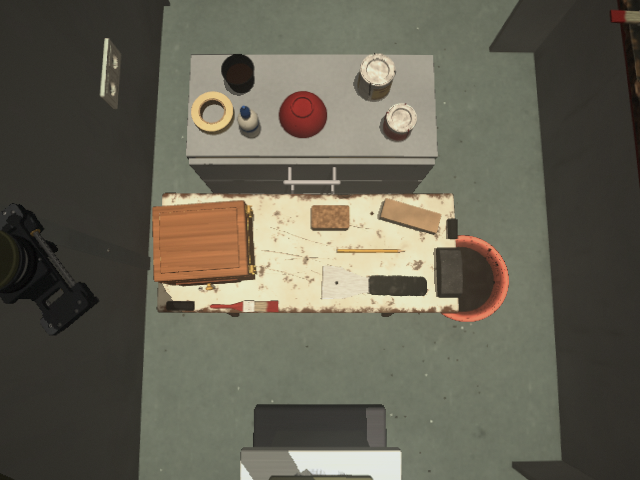

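View pics/scene0.png

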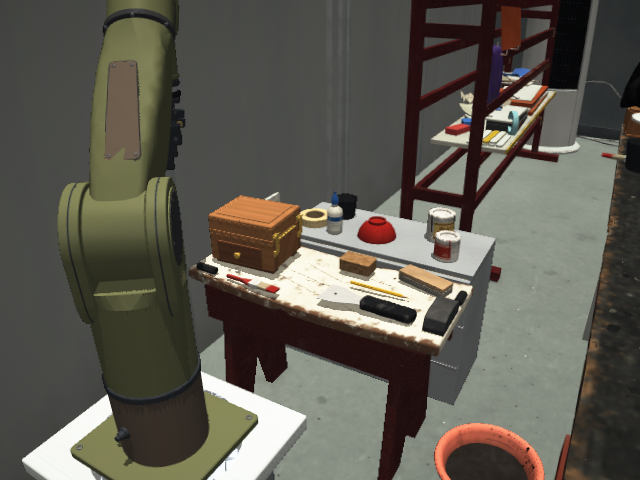

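The top view (up = +x, left = +y) shows the case at (200,242) with its front and brass catches facing right (−y) at about x=250. The scraper's blade is at (337,283) and its handle at (398,285), the cork at (330,217), the whetstone at (409,215), the pencil at (368,251), and the rubber block at (449,272). I'll enlarge the view.

```bash
cat > h.py <<'E'
import numpy as np,cv2
from workcell import bot
def px2w(n,u,v,z=None,depth=None):
    c=bot.calibration(n);K=c["mtx"];T=np.array(c["world_to_cam"])
    a=cv2.undistortPoints(np.array([[[u,v]]],float),np.array(K),np.array([c["k1"],0,0,0.]))[0,0]
    d=T[:3,:3].T@np.r_[a,1];o=-T[:3,:3].T@T[:3,3]
    t=depth if depth is not None else (z-o[2])/d[2]
    return o+t*d
def w2px(n,P):
    c=bot.calibration(n);T=np.array(c["world_to_cam"])
    return cv2.projectPoints(np.array(P,float).reshape(-1,3),cv2.Rodrigues(T[:3,:3])[0],T[:3,3],np.array(c["mtx"]),np.array([c["k1"],0,0,0.]))[0][:,0]
def crop(n,name,x0,y0,x1,y1,f):
    p,d=bot.snapshot(n);im=cv2.resize(p[y0:y1,x0:x1,::-1],None,fx=f,fy=f,interpolation=cv2.INTER_CUBIC)
    for x in range((x0//20+1)*20,x1,20):cv2.putText(im,str(x),((x-x0)*f-8,8),0,.3,(255,0,255),1);cv2.line(im,((x-x0)*f,9),((x-x0)*f,14),(255,0,255),1)
    for y in range((y0//20+1)*20,y1,20):cv2.putText(im,str(y),(0,(y-y0)*f+4),0,.3,(255,0,255),1)
    cv2.imwrite(f"pics/{name}.png",im);return d
E
python3 - <<'E'
from h import *
crop("top","topc",270,190,470,320,4)
d=np.load("pics/top0.npy")
for n,u,v in [("lid",200,240),("cork",330,217),("stone",409,215),("handle",398,285),("blade",335,285),("table",300,260),("rubber",449,272)]:
    print(n,np.round(px2w("top",u,v,depth=d[v,u]),4))
E
```

```text
lid [0.5533 0.2215 0.1261]
cork [ 0.6171 -0.0192  0.0257]
stone [ 0.6223 -0.1824  0.0221]
handle [ 0.478  -0.1561  0.0227]
blade [ 0.4791 -0.0295  0.0063]
table [ 0.533   0.0432 -0.0147]
rubber [ 0.5029 -0.2567  0.0369]
```

View pics/topc.png

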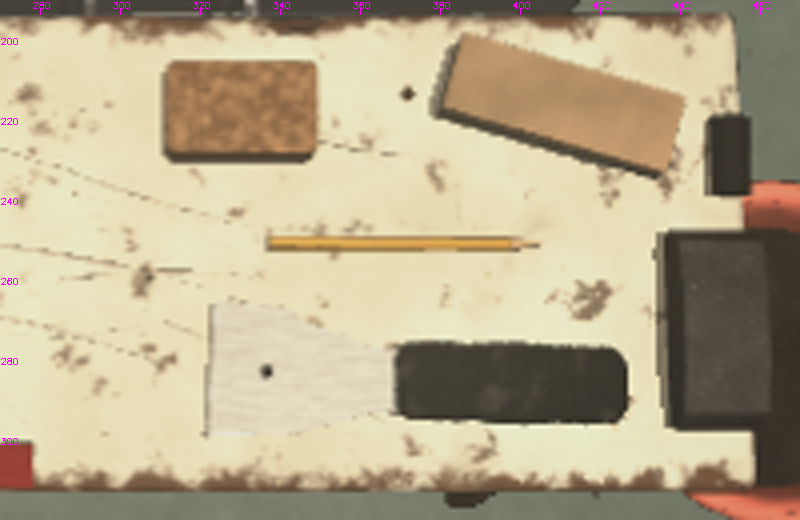

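The crop shows the blade edge running from (323,266) to (321,299) and the handle from (369,285) to (427,286). The whetstone's top corners are (385.5,198), (441.5,214), (435,234) and (380.5,217). The cork's top spans (312..349, 205..228). Next I'll compute poses and look at the case.

```bash
python3 - <<'E'
from h import *
f=lambda u,v,z:px2w("top",u,v,z)
r=lambda a:np.round(a,4).tolist()
a,b=f(323,266,.005),f(321.25,299,.005);print("edge",r(a),r(b),r((a+b)/2),np.linalg.norm(a-b))
h0,h1=f(368.75,285,.018),f(427,286,.015);print("handle",r(h0),r(h1),np.linalg.norm(h0-h1))
m=(a+b)/2
for n,P,z in(("stone",[(385.5,198),(441.5,214.25),(435,233.75),(380.5,217)],.024),("cork",[(312,205),(349,205),(349,228),(312,228)],.028)):
    Q=np.array([f(u,v,z) for u,v in P]);print(n,r(Q.mean(0)),[round(np.linalg.norm(Q[i]-Q[i-1]),4) for i in range(4)],"ang",np.degrees(np.arctan2(*(Q[1]-Q[0]+Q[2]-Q[3])[[1,0]])))
p=np.load("pics/top0.npy")
vv,uu=np.mgrid[190:320,140:470]
C=np.array([px2w("top",u,v,depth=p[v,u]) for u,v in zip(uu.ravel(),vv.ravel())])
ok=p[190:320,140:470].ravel()>0
L=C[ok&(C[:,2]>.118)&(C[:,2]<.14)]
print("lidz",np.median(L[:,2]),len(L),cv2.minAreaRect(L[:,:2].astype(np.float32)),r(L.min(0)),r(L.max(0)))
t=C[ok&(abs(C[:,2])<.02)];print("table z",np.percentile(t[:,2],[10,50,90]))
for n,lo,x0,x1,y0,y1 in(("stone",.016,.56,.68,-.26,-.11),("cork",.018,.56,.68,-.08,.04),("handle",.012,.43,.53,-.23,-.08)):
    m=ok&(C[:,2]>lo)&(C[:,2]<.05)&(C[:,0]>x0)&(C[:,0]<x1)&(C[:,1]>y0)&(C[:,1]<y1);print(n,cv2.minAreaRect(C[m][:,:2].astype(np.float32)),np.median(C[m],0))
crop("top","case",140,190,280,320,5)
E
```

```text
edge [0.5183, -0.005, 0.005] [0.4506, -0.0013, 0.005] [0.4844, -0.0032, 0.005] 0.06782867512676767
handle [0.4783, -0.0975, 0.018] [0.4764, -0.2166, 0.015] 0.1191590887482137
stone [0.6204, -0.1854, 0.024] [np.float64(0.0417), np.float64(0.1201), np.float64(0.0435), np.float64(0.1167)] ang -106.92510254037211
cork [0.6178, -0.0202, 0.028] [np.float64(0.048), np.float64(0.076), np.float64(0.048), np.float64(0.0755)] ang -89.9437367842248Traceback (most recent call last):
  File "<stdin>", line 11, in <module>
  File "h.py", line 4, in px2w
    c=bot.calibration(n);K=c["mtx"];T=np.array(c["world_to_cam"])
ValueError: time passes only in moves, steps and waits
```

```bash
cat > h.py <<'E'
import numpy as np,cv2
from workcell import bot
CAL={n:bot.calibration(n) for n in("scene","top")}
def px2w(n,u,v,z=None,depth=None):
    c=CAL[n];T=np.array(c["world_to_cam"]);u=np.atleast_1d(u);v=np.atleast_1d(v)
    a=cv2.undistortPoints(np.stack([u,v],1).astype(float)[:,None],np.array(c["mtx"]),np.array([c["k1"],0,0,0.]))[:,0]
    d=np.c_[a,np.ones(len(a))]@T[:3,:3];o=-T[:3,:3].T@T[:3,3]
    t=depth if depth is not None else (z-o[2])/d[:,2]
    return np.squeeze(o+np.reshape(t,(-1,1))*d)
def w2px(n,P):
    c=CAL[n];T=np.array(c["world_to_cam"])
    return cv2.projectPoints(np.array(P,float).reshape(-1,3),cv2.Rodrigues(T[:3,:3])[0],T[:3,3],np.array(c["mtx"]),np.array([c["k1"],0,0,0.]))[0][:,0]
def cloud(n,d,x0,y0,x1,y1):
    v,u=np.mgrid[y0:y1,x0:x1];u=u.ravel();v=v.ravel();k=d[v,u]>0;u=u[k];v=v[k]
    return px2w(n,u,v,depth=d[v,u])
def crop(n,name,x0,y0,x1,y1,f):
    p,d=bot.snapshot(n);im=cv2.resize(p[y0:y1,x0:x1,::-1],None,fx=f,fy=f,interpolation=cv2.INTER_CUBIC)
    for x in range((x0//20+1)*20,x1,20):cv2.putText(im,str(x),((x-x0)*f-8,8),0,.3,(255,0,255),1);cv2.line(im,((x-x0)*f,9),((x-x0)*f,14),(255,0,255),1)
    for y in range((y0//20+1)*20,y1,20):cv2.putText(im,str(y),(0,(y-y0)*f+4),0,.3,(255,0,255),1)
    cv2.imwrite(f"pics/{name}.png",im);return d
E
python3 - <<'E'
from h import *
p=np.load("pics/top0.npy");C=cloud("top",p,140,190,470,320)
L=C[(C[:,2]>.118)&(C[:,2]<.14)]
print("lidz",np.median(L[:,2]),len(L),cv2.minAreaRect(L[:,:2].astype(np.float32)),L.min(0),L.max(0))
t=C[abs(C[:,2])<.03];print("table z",np.percentile(t[:,2],[10,50,90]))
for n,lo,x0,x1,y0,y1 in(("stone",.016,.56,.68,-.26,-.11),("cork",.018,.56,.68,-.08,.04),("handle",.012,.43,.53,-.23,-.08)):
    D=C[(C[:,2]>lo)&(C[:,2]<.05)&(C[:,0]>x0)&(C[:,0]<x1)&(C[:,1]>y0)&(C[:,1]<y1)];print(n,cv2.minAreaRect(D[:,:2].astype(np.float32)),np.median(D,0))
crop("top","case",140,190,280,320,5)
E
```

```text
lidz 0.12754162817777692 7043 ((0.5537821650505066, 0.22512996196746826), (0.14061713218688965, 0.17294397950172424), 4.257697105407715) [0.47808284 0.13439116 0.11807328] [0.62899213 0.31471678 0.13362736]
table z [-0.01438213 -0.00822906  0.02055491]
stone ((0.6219967603683472, -0.1854977011680603), (0.12094201147556305, 0.04319049417972565), 73.2609634399414) [ 0.62179035 -0.18477816  0.02387926]
cork ((0.6184675097465515, -0.018069390207529068), (0.07610078155994415, 0.048386216163635254), 89.528076171875) [ 0.61824248 -0.01906841  0.02767605]
handle ((0.4784888029098511, -0.14773795008659363), (0.13510343432426453, 0.04081428423523903), 89.75569152832031) [ 0.47803866 -0.15299881  0.02008653]
```

View pics/case.png

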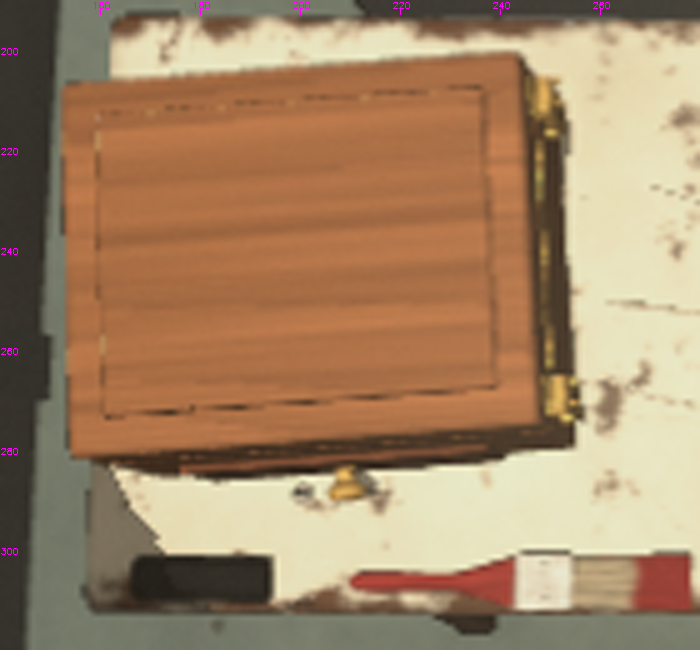

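The case crop shows the lid's top corners at (153,207), (244,201), (249,275) and (154.4,281.6), with the catches at (249,209) and (252,270). From these I'll work out the case pose and the pick poses.

```bash
cat >> h.py <<'E'
def pose():
    s=bot.observe();return np.array(s["position"]),np.array(s["ee_rot"])
def go(P,X,tilt=0,cur=None):
    """units for a move to TCP P, tool x horizontally along yaw X(deg), tool down, tilted about tool y"""
    from scipy.spatial.transform import Rotation as Ro
    p,R=pose() if cur is None else cur
    c,s=np.cos(np.radians(X)),np.sin(np.radians(X))
    G=np.array([[c,s,0],[s,-c,0],[0,0,-1.]])@Ro.from_euler("y",tilt,degrees=True).as_matrix()
    d=R.T@(np.array(P)-p);w=Ro.from_matrix(R.T@G).as_rotvec()
    print("row",np.round(d/.4,4),np.round(w/2/np.pi,4),"min rows",round(max(np.linalg.norm(d)/.0417,np.degrees(np.linalg.norm(w))/7.16),1))
    return np.array(P),G
E
python3 - <<'E'
from h import *
Q=px2w("top",[153,244,249,154.4],[207,201,275,281.6],z=.126);print(np.round(Q,4).tolist(),[round(np.linalg.norm(Q[i]-Q[i-1]),4) for i in range(4)])
c=Q.mean(0);a=(Q[0]+Q[3]-Q[1]-Q[2]);print("centre",c,"yaw",np.degrees(np.arctan2(a[1],a[0])), "front yaw",np.degrees(np.arctan2(*(Q[1]-Q[2])[[1,0]]))+90)
print("catches",px2w("top",[249.,252],[209.,270],z=.09))
print("pencil",px2w("top",[337,405],[251,251],z=.005),"brush tip",px2w("top",278,305,z=.01))
o=np.array([.5535,.228]);y=np.radians(94.1);ex=np.array([np.cos(y),np.sin(y)]);ey=np.array([-ex[1],ex[0]])
for n,p in(("slot",(-.089,0)),("hinge",(.083,0)),("long",(.013,-.037)),("short",(.013,.034))):print(n,o+p[0]*ex+p[1]*ey)
C=[[o+x*ex+yy*ey] for x,yy in((-.089,-.045),(-.089,.045))]
print("slot px",w2px("top",[[*(o-.089*ex+t*ey),.0868] for t in(-.045,.045)]),w2px("scene",[[*(o-.089*ex+t*ey),.0868] for t in(-.045,.045)]))
g=np.array([.4785,-.129])
k=go([.4785,-.129,.08],89)
k=go([.4785,-.129,.002],89,cur=k)
E
```

```text
[[0.6152, 0.3115, 0.126], [0.6264, 0.1426, 0.126], [0.4893, 0.1303, 0.126], [0.477, 0.3018, 0.126]] [np.float64(0.1385), np.float64(0.1693), np.float64(0.1376), np.float64(0.172)]
centre [0.55197609 0.2215502  0.126     ] yaw 93.95200292195844 front yaw 95.11153134003827
catches [[0.61934474 0.13813154 0.09      ]
 [0.50182321 0.12990662 0.09      ]]
pencil [[ 0.54955176 -0.03404114  0.005     ]
 [ 0.5496238  -0.17530428  0.005     ]] brush tip [0.4382108  0.08649103 0.01      ]
slot [0.55986327 0.13922777]
hinge [0.54756571 0.31078758]
long [0.58947584 0.24361214]
short [0.51865755 0.23853582]
slot px [[246.82076572 216.78760243]
 [249.14793174 263.23644806]] [[295.64998623 223.69999211]
 [277.15225253 238.54520044]]
row [-1.0165 -0.853   0.3966] [-2.00e-04  1.00e-04  1.14e-01] min rows 13.3
row [0.    0.    0.195] [0. 0. 0.] min rows 1.9
```

```bash
python3 -m handwheel '-.9 -.755 .05 0 0 .114;-.9 -.755 .05 0 0 .114;-.9 -.755 .05 0 0 .114;-.9 -.755 .05 0 0 .114;-.9 -.755 .05 0 0 .114;-.9 -.755 .05 0 0 .114;-.9 -.755 .05 0 0 .114;-.9 -.755 .05 0 0 .114;-.9 -.755 .05 0 0 .114;-.9 -.755 .05 0 0 .114;-.9 -.755 .05 0 0 .114;-.9 -.755 .05 0 0 .114' 0.3 40; python3 - <<'E'
from h import *
k=go([.4785,-.129,.06],89)
k=go([.4785,-.129,.002],89)
E
```

```text
time: 1.2
position: [0.4778, -0.0755, 0.2185]
ee_rot: [[0.027, 1.0, -0.001], [1.0, -0.027, -0.004], [-0.004, -0.001, -1.0]]
wrist_force: [-0.5, 0.0, -0.4]
grip_width: 0.0617
grip_force: 0.0
row [-0.132   0.0057  0.3969] [-0.0001  0.0007 -0.0015] min rows 4.0
row [-0.1314  0.0058  0.5419] [-0.0001  0.0007 -0.0015] min rows 5.3
```

```bash
python3 -m handwheel '-.132 .006 .2 0 .0007 -.0015;-.132 .006 .3 0 .0007 -.0015;-.132 .006 .4 0 .0007 -.0015;-.132 .006 .48 0 .0007 -.0015;-.132 .006 .54 0 .0007 -.0015;-.132 .006 .54 0 .0007 -.0015;-.132 .006 .54 0 .0007 -.0015'; python3 -m handwheel '0 0 0 0 0 0;0 0 0 0 0 0;0 0 0 0 0 0;0 0 0 0 0 0;0 0 0 0 0 0;0 0 0 0 0 0' 1 60;python3 -m handwheel '0 0 -.05 0 0 0;0 0 -.1 0 0 0;0 0 -.2 0 0 0;0 0 -.3 0 0 0;0 0 -.3 0 0 0;0 0 -.3 0 0 0'
python3 - <<'E'
from h import *
o=np.array([.5532,.227]);y=np.radians(94.1);ex=np.array([np.cos(y),np.sin(y)])
print(bot.observe()["wrist_force"])
p,R=pose();print(p,R.round(3).tolist())
E
```

```text
time: 1.78
position: [0.4791, -0.1205, 0.0016]
ee_rot: [[0.008, 1.0, -0.003], [1.0, -0.008, 0.005], [0.005, -0.003, -1.0]]
wrist_force: [-0.2, -0.0, 0.4]
grip_width: 0.0619
grip_force: 0.0
time: 2.28
position: [0.4806, -0.1205, 0.0028]
ee_rot: [[0.008, 1.0, 0.0], [1.0, -0.008, 0.004], [0.004, 0.0, -1.0]]
wrist_force: [-0.7, 0.3, -1.8]
grip_width: 0.0389
grip_force: 59.8
time: 2.78
position: [0.4819, -0.1214, 0.1246]
ee_rot: [[0.008, 1.0, 0.005], [1.0, -0.008, 0.004], [0.004, 0.005, -1.0]]
wrist_force: [-0.3, -0.1, -1.1]
grip_width: 0.0389
grip_force: 59.8
[-0.26161717 -0.11067687 -1.11728231]
[ 0.48191253 -0.12143871  0.12455537] [[0.008, 1.0, 0.005], [1.0, -0.008, 0.004], [0.004, 0.005, -1.0]]
```

```bash
cat >> h.py <<'E'
from scipy.spatial.transform import Rotation as Ro
O=np.array([.5532,.227]);YAW=94.1
EDGE=np.array([.117,.004,-.002])   # blade edge in the tool frame
def case(x,y,z):
    a=np.radians(YAW);c,s=np.cos(a),np.sin(a);return np.array([O[0]+c*x-s*y,O[1]+s*x+c*y,z])
def edge_to(x,z,tilt,y=0,cur=None):
    c,s=np.cos(np.radians(YAW)),np.sin(np.radians(YAW))
    G=np.array([[c,s,0],[s,-c,0],[0,0,-1.]])@Ro.from_euler("y",tilt,degrees=True).as_matrix()
    return go(case(x,y,z)-G@EDGE,YAW,tilt,cur)
E
python3 - <<'E'
from h import *
k=edge_to(-.124,.0868,3.6);print(k)
E
```

```text
row [0.2716 0.2084 0.1198] [ 0.0012  0.0094 -0.0127] min rows 3.5
(array([ 0.56641564, -0.01331368,  0.07745746]), array([[-0.07135636,  0.99744078, -0.00448936],
       [ 0.99547256,  0.07149744,  0.06262982],
       [ 0.06279052,  0.        , -0.99802673]]))
```

```bash
python3 -m handwheel '.14 .2 0 .001 .009 -.0127;.25 .2084 .05 .001 .0094 -.0127;.2716 .2084 .1 .0012 .0094 -.0127;.2716 .2084 .12 .0012 .0094 -.0127;.2716 .2084 .12 .0012 .0094 -.0127;.2716 .2084 .12 .0012 .0094 -.0127;.2716 .2084 .12 .0012 .0094 -.0127'
python3 - <<'E'
from h import *
p,R=pose();print("edge pred",p+R@EDGE,"want",case(-.124,0,.0868),"px",w2px("top",[p+R@(EDGE+[0,t,0]) for t in(-.035,0,.035)]).round(1).tolist())
d=crop("top","pre",200,185,340,300,5)
d2=crop("scene","pre2",200,190,400,330,4)
np.save("pics/d1.npy",d);np.save("pics/d2.npy",d2)
for n,dd,b in(("top",d,(240,185,400,300)),("scene",d2,(250,190,400,330))):
    C=cloud(n,dd,*b);L=(C-p)@R
    m=(L[:,0]>.04)&(L[:,0]<.13)&(abs(L[:,1])<.045)&(abs(L[:,2])<.02);Q=L[m]
    f=np.linalg.lstsq(np.c_[Q[:,0]-.117,Q[:,1],np.ones(len(Q))],Q[:,2],rcond=None)[0]
    print(n,len(Q),"z at edge,slopes",f.round(4),"xmax",np.percentile(Q[:,0],[95,99]),"y range",np.percentile(Q[Q[:,0]>.1][:,1],[1,99]))
E
python3 -c "
import cv2,numpy as np
a=cv2.imread('pics/pre.png');b=cv2.imread('pics/pre2.png')
b=b[:575] ;a=cv2.resize(a,None,fx=.57,fy=.57);b=cv2.resize(b,(400,280));c=np.zeros((max(a.shape[0],280),a.shape[1]+400,3),np.uint8);c[:a.shape[0],:a.shape[1]]=a;c[:280,a.shape[1]:]=b;cv2.imwrite('pics/pre3.png',c);print(c.shape)"
```

```text
time: 3.37
position: [0.5631, -0.0141, 0.0738]
ee_rot: [[-0.071, 0.997, -0.013], [0.996, 0.071, 0.062], [0.063, -0.008, -0.998]]
wrist_force: [-0.9, 0.0, -2.0]
grip_width: 0.0392
grip_force: 59.8
edge pred [0.55879183 0.10258547 0.0830947 ] want [0.56206568 0.10331734 0.0868    ] px [[268.3, 258.8], [267.3, 240.7], [266.3, 222.8]]
top 1203 z at edge,slopes [ 0.0556  0.0211 -0.0035] xmax [0.11341217 0.11668483] y range [-0.02214358  0.04387745]
scene 321 z at edge,slopes [ 0.0541  0.0253 -0.0057] xmax [0.11183013 0.11528572] y range [-0.02477815  0.0442156 ]
(328, 799, 3)
```

View pics/pre3.png

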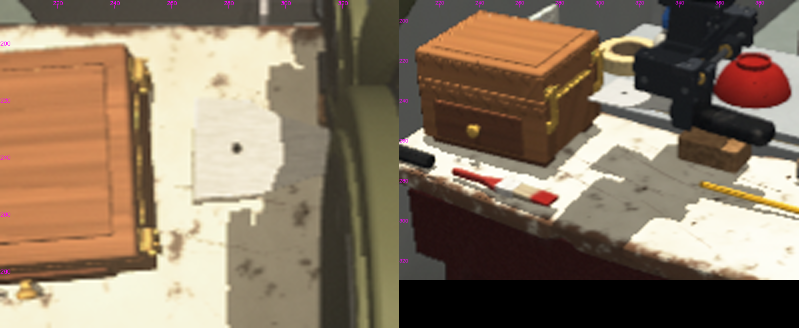

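The crop shows the blade edge from (267.8,219) to (268.1,255), about 30 mm short of the slot. It sits 7 mm off in tool y and is turned about 2° in the hand. I'll correct for both.

```bash
sed -i 's/EDGE=np.array.*/EDGE=np.array([.117,.010,-.003])/; s/return go(case(x,y,z)-G@EDGE,YAW,tilt,cur)/return go(case(x,y,z)-G@EDGE,YAW+SY,tilt,cur)/; s/^def edge_to/SY=2.2\ndef edge_to/; s/c,s=np.cos(np.radians(YAW)),np.sin(np.radians(YAW))/c,s=np.cos(np.radians(YAW+SY)),np.sin(np.radians(YAW+SY))/' h.py
python3 - <<'E'
from h import *
p,R=pose();print(p)
k=edge_to(-.108,.0868,3.6)
E
```

```text
[ 0.56381811 -0.01491694  0.07500639]
row [ 0.0431  0.0029 -0.001 ] [-0.0005  0.0001 -0.0064] min rows 0.4
```

```bash
python3 -m handwheel '.043 .003 -.001 -.0005 0 -.0064;.043 .003 -.001 -.0005 0 -.0064;.043 .003 -.001 -.0005 0 -.0064;.043 .003 -.001 -.0005 0 -.0064;.043 .003 -.001 -.0005 0 -.0064;.043 .003 -.001 -.0005 0 -.0064'
python3 - <<'E'
from h import *
p,R=pose();print(p)
k=edge_to(-.108,.0868,3.6)
k=edge_to(-.061,.0868,3.6)
E
```

```text
time: 3.97
position: [0.5645, 0.0031, 0.0768]
ee_rot: [[-0.11, 0.994, -0.006], [0.992, 0.11, 0.063], [0.063, 0.001, -0.998]]
wrist_force: [-0.2, 0.7, -2.8]
grip_width: 0.0387
grip_force: 59.8
[0.56454626 0.00313175 0.07675691]
row [-0.0019 -0.0021  0.0006] [ 0.0001 -0.      0.0001] min rows 0.0
row [0.1153 0.0024 0.008 ] [ 0.0001 -0.      0.0001] min rows 1.1
```

```bash
python3 -m handwheel '.025 0 .002 0 0 0;.045 .001 .003 0 0 0;.065 .0015 .0045 0 0 0;.065 .0015 .0045 0 0 0;.065 .0015 .0045 0 0 0;.065 .0015 .0045 0 0 0'
python3 - <<'E'
from h import *
k=edge_to(-.082,.0868,3.6)
k=edge_to(-.061,.0868,3.6)
E
```

```text
time: 4.47
position: [0.5622, 0.0303, 0.0765]
ee_rot: [[-0.112, 0.994, -0.006], [0.992, 0.112, 0.063], [0.063, 0.001, -0.998]]
wrist_force: [-0.6, -0.3, -1.7]
grip_width: 0.0387
grip_force: 59.8
row [-0.005  -0.0013 -0.0002] [ 0.0001 -0.0001  0.0004] min rows 0.0
row [0.0474 0.0008 0.0032] [ 0.0001 -0.0001  0.0004] min rows 0.5
```

```bash
python3 -m handwheel '.02 0 .0015 0 0 0;.035 .001 .0025 0 0 0;.05 .001 .0035 0 0 0;.05 .001 .0035 0 0 0;.05 .001 .0035 0 0 0;.05 .001 .0035 0 0 0'
python3 - <<'E'
from h import *
k=edge_to(-.061,.0868,3.6)
p,R=pose();print(bot.observe()["wrist_force"],w2px("top",[p+R@EDGE]))
crop("top","ins",200,190,340,300,5)
E
```

```text
time: 4.97
position: [0.5604, 0.0501, 0.0764]
ee_rot: [[-0.112, 0.994, -0.006], [0.992, 0.112, 0.063], [0.063, 0.001, -0.998]]
wrist_force: [0.5, -0.6, -2.3]
grip_width: 0.0389
grip_force: 59.8
row [-0.0023 -0.0002 -0.0003] [ 0.0001 -0.0001  0.0004] min rows 0.0
[ 0.50519118 -0.55616865 -2.26793985] [[233.38261746 241.17039235]]
```

```bash
cat >> h.py <<'E'
def pry(bs,L=.027):
    cur=pose()
    for b in bs:
        t=np.radians(b);edge_to(-.089+L*np.cos(t)-.001*np.sin(t),.0835+L*np.sin(t)+.001*np.cos(t),b+3.6,cur=cur)
def swing(ths,r=.146,tilt=lambda t:25.6):
    cur=pose()
    for th in ths:
        t=np.radians(th);b=np.radians(tilt(th)-3.6)
        edge_to(.083-r*np.cos(t)+.0*np.sin(b),.090+r*np.sin(t)-.001*np.cos(b),tilt(th),cur=cur)
E
python3 - <<'E'
from h import *
pry([3,6,10,14,18,22])
E
```

```text
row [-0.0036 -0.0004  0.0172] [0.0001 0.0083 0.0003] min rows 0.4
row [-0.0022 -0.0004  0.0289] [0.0001 0.0166 0.0003] min rows 0.8
row [ 0.0006 -0.0004  0.0443] [0.0001 0.0277 0.0003] min rows 1.4
row [ 0.0045 -0.0005  0.0596] [0.0001 0.0388 0.0003] min rows 2.0
row [ 0.0095 -0.0005  0.0745] [0.0001 0.0499 0.0003] min rows 2.5
row [ 0.0154 -0.0006  0.089 ] [0.0001 0.061  0.0003] min rows 3.1
```

View pics/ins.png

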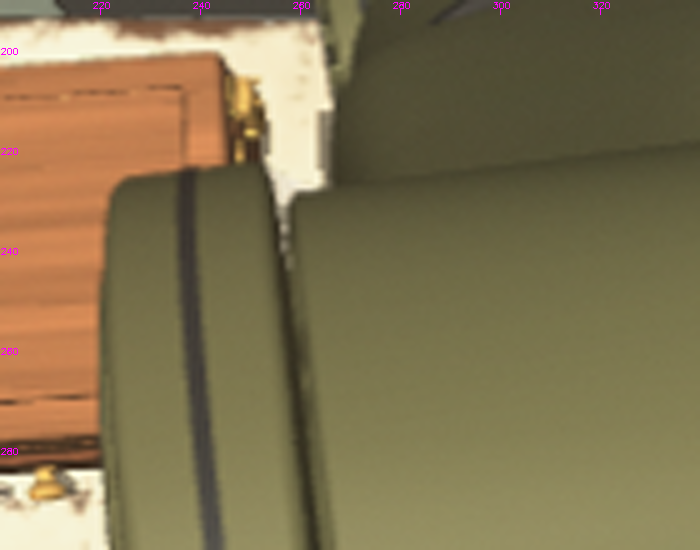

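The arm hides the blade here, but there was no contact force during insertion. I'll pry now.

```bash
python3 -m handwheel '-.0036 0 .017 0 .0083 0;-.002 0 .029 0 .0166 0;.0006 0 .0443 0 .0277 0;.0006 0 .0443 0 .0277 0;.0006 0 .0443 0 .0277 0;.0006 0 .0443 0 .0277 0'
python3 - <<'E'
from h import *
p,R=pose();e=p+R@EDGE;print("edge",e,"tilt",np.degrees(np.arcsin(R[2,0])),bot.observe()["wrist_force"],bot.observe()["wrist_torque"])
pry([14,18,22])
E
```

```text
time: 5.52
position: [0.561, 0.0477, 0.0584]
ee_rot: [[-0.106, 0.994, -0.024], [0.967, 0.108, 0.229], [0.23, 0.001, -0.973]]
wrist_force: [0.3, -6.7, -1.5]
grip_width: 0.0388
grip_force: 59.7
edge [0.55866033 0.16125181 0.08830322] tilt 13.31301929335477 [ 0.32830919 -6.65118926 -1.49351379] [-1.63157577 -0.34720898 -0.02732566]
row [ 0.0101 -0.0013  0.0169] [ 0.0003  0.0119 -0.0002] min rows 0.6
row [ 0.0124 -0.0014  0.0325] [ 0.0003  0.023  -0.0002] min rows 1.2
row [ 0.0159 -0.0015  0.0478] [ 0.0003  0.0341 -0.0001] min rows 1.7
```

```bash
python3 -m handwheel '.003 0 .0153 0 .0111 0;.003 0 .0153 0 .0111 0;.007 0 .0302 0 .0222 0;.007 0 .0302 0 .0222 0;.012 0 .0447 0 .0333 0;.012 0 .0447 0 .0333 0;.012 0 .0447 0 .0333 0;.012 0 .0447 0 .0333 0'
python3 - <<'E'
from h import *
p,R=pose();e=p+R@EDGE;print("edge",e,"tilt",np.degrees(np.arcsin(R[2,0])),bot.observe()["wrist_force"],bot.observe()["wrist_torque"])
d=crop("scene","pry",190,180,350,300,5)
dt=bot.snapshot("top")[1]
for n,dd,b in(("scene",d,(190,180,350,300)),("top",dt,(140,190,260,300))):
    C=cloud(n,dd,*b);a=np.radians(YAW);Q=C[:,:2]-O;cx=Q@[np.cos(a),np.sin(a)];cy=Q@[-np.sin(a),np.cos(a)]
    m=(cx>-.08)&(cx<.075)&(abs(cy)<.06)&(C[:,2]>.115)&(C[:,2]<.2);print(n,m.sum(),np.polyfit(cx[m],C[m,2],1) if m.sum()>9 else 0)
E
```

```text
time: 6.18
position: [0.5595, 0.0605, 0.0426]
ee_rot: [[-0.102, 0.994, -0.047], [0.897, 0.112, 0.427], [0.43, 0.001, -0.903]]
wrist_force: [1.2, -3.6, -1.1]
grip_width: 0.0389
grip_force: 59.7
edge [0.55759399 0.16536536 0.09559372] tilt 25.442639449528766 [ 1.2264499  -3.64186208 -1.11887313] [-1.11274927 -0.14393662 -0.03124845]
scene 1157 [-0.04611832  0.1343303 ]
top 5432 [-0.05041192  0.13255417]
```

View pics/pry.png

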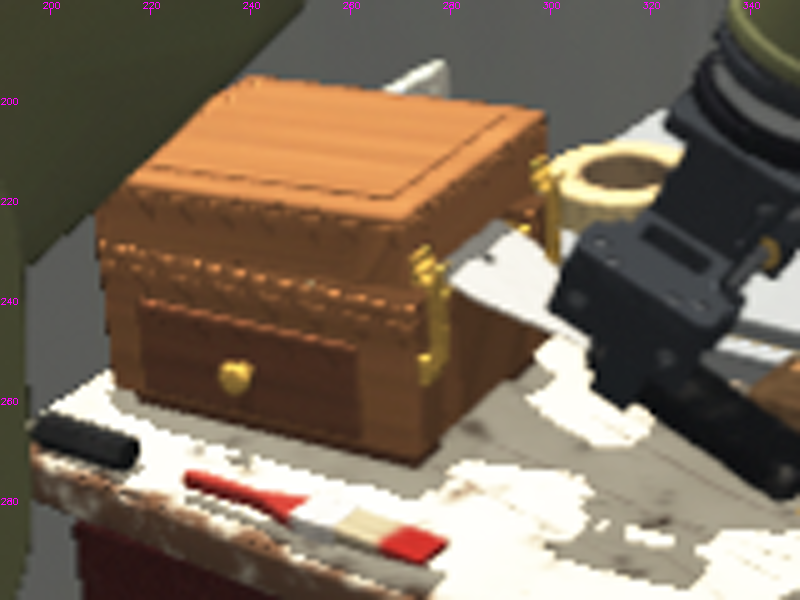

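The scene view shows the lid's front raised, with a gap at (300,225). The depth fit gives a lid angle of about 0.05 rad, so the catches have let go. Now the swing.

```bash
python3 - <<'E'
from h import *
swing([6,9,12,15,18,21,24,27,30],r=.1455)
E
```

```text
row [ 0.0095 -0.0008 -0.0186] [-0.      0.0004  0.0005] min rows 0.2
row [ 0.0198 -0.0006 -0.0346] [-0.      0.0004  0.0005] min rows 0.4
row [ 0.031  -0.0005 -0.05  ] [-0.      0.0004  0.0005] min rows 0.6
row [ 0.043  -0.0002 -0.0648] [-0.      0.0004  0.0005] min rows 0.7
row [ 0.0557  0.     -0.079 ] [-0.      0.0004  0.0005] min rows 0.9
row [ 0.0692  0.0003 -0.0924] [-0.      0.0004  0.0005] min rows 1.1
row [ 0.0833  0.0006 -0.1052] [-0.      0.0004  0.0005] min rows 1.3
row [ 0.0981  0.001  -0.1172] [-0.      0.0004  0.0005] min rows 1.5
row [ 0.1135  0.0014 -0.1284] [-0.      0.0004  0.0005] min rows 1.6
```

```bash
python3 -m handwheel '.0095 0 -.0186 0 0 0;.02 0 -.0346 0 0 0;.031 0 -.05 0 0 0;.043 0 -.065 0 0 0;.0557 0 -.079 0 0 0;.069 0 -.0924 0 0 0;.083 0 -.105 0 0 0;.098 .001 -.117 0 0 0;.1135 .001 -.1284 0 0 0;.1135 .001 -.1284 0 0 0;.1135 .001 -.1284 0 0 0;.1135 .001 -.1284 0 0 0'
cat >> h.py <<'E'
def lidang(d=None):
    p,R=pose();e=p+R@EDGE;a=np.radians(YAW);ec=(e[:2]-O)@[np.cos(a),np.sin(a)]
    s=bot.observe();print("edge casex",ec,"z",e[2],"r",np.hypot(.083-ec,e[2]-.09),"th",np.degrees(np.arctan2(e[2]-.089,.083-ec)),"tilt",np.degrees(np.arcsin(R[2,0])),"F",np.round(s["wrist_force"],1),"T",np.round(s["wrist_torque"],2))
    for n in("scene","top"):
        C=cloud(n,bot.snapshot(n)[1],140,100,330,300);Q=C[:,:2]-O;cx=Q@[np.cos(a),np.sin(a)];cy=Q@[-np.sin(a),np.cos(a)]
        m=(abs(cy)<.068)&(C[:,2]>.14)&(C[:,2]<.33)&(cx>-.1)&(cx<.25);X,Z=cx[m]-.083,C[m,2]-.09
        # angle for which most points lie on the lid's top plane, normal offset 36 mm
        T=np.radians(np.arange(0,112,1));k=[(abs(X*np.sin(t)+Z*np.cos(t)-.036)<.003).sum() for t in T];i=int(np.argmax(k));print(n,"lid deg",i,"pts",k[i],"of",m.sum())
E
python3 - <<'E'
from h import *
lidang()
E
```

```text
time: 7.28
position: [0.5576, 0.079, 0.1083]
ee_rot: [[-0.101, 0.994, -0.047], [0.896, 0.111, 0.43], [0.432, 0.001, -0.902]]
wrist_force: [-0.2, -0.9, -2.9]
grip_width: 0.0388
grip_force: 59.7
edge casex -0.0434398599261929 z 0.1615923990952997 r 0.14530144454332156 th 29.861249733910583 tilt 25.609501755736247 F [-0.2 -0.9 -2.9] T [-0.83 -0.06 -0.04]
scene lid deg 30 pts 239 of 1188
top lid deg 30 pts 3955 of 6235
```

```bash
python3 - <<'E'
from h import *
swing([33,36,40,44,48,52,56,60,64],r=.1455)
E
```

```text
row [ 0.0179  0.0011 -0.0109] [-0.     -0.      0.0003] min rows 0.2
row [ 0.0344  0.0016 -0.0204] [-0.     -0.      0.0003] min rows 0.4
row [ 0.0571  0.0022 -0.0316] [-0.     -0.      0.0003] min rows 0.6
row [ 0.0806  0.0029 -0.0413] [-0.     -0.      0.0003] min rows 0.9
row [ 0.1046  0.0036 -0.0493] [-0.     -0.      0.0003] min rows 1.1
row [ 0.1292  0.0044 -0.0556] [-0.     -0.      0.0003] min rows 1.4
row [ 0.1542  0.0052 -0.0602] [-0.     -0.      0.0003] min rows 1.6
row [ 0.1794  0.0061 -0.0631] [-0.     -0.      0.0003] min rows 1.8
row [ 0.2047  0.007  -0.0641] [-0.     -0.      0.0003] min rows 2.1
```

```bash
python3 -m handwheel '.018 .001 -.011 0 0 0;.0344 .0015 -.0204 0 0 0;.057 .002 -.0316 0 0 0;.0806 .003 -.0413 0 0 0;.1046 .0035 -.0493 0 0 0;.129 .0045 -.0556 0 0 0;.154 .005 -.06 0 0 0;.179 .006 -.063 0 0 0;.2047 .007 -.064 0 0 0;.2047 .007 -.064 0 0 0;.2047 .007 -.064 0 0 0'
python3 - <<'E'
from h import *
lidang()
swing([68,72,76,80,83,86,89],r=.1455)
E
```

```text
time: 8.3
position: [0.5533, 0.1429, 0.1675]
ee_rot: [[-0.103, 0.994, -0.047], [0.896, 0.113, 0.43], [0.433, 0.002, -0.902]]
wrist_force: [-0.2, -0.8, -1.9]
grip_width: 0.0389
grip_force: 59.7
edge casex 0.02061873782341081 z 0.22081133670638783 r 0.1449242135795683 th 64.67359730334167 tilt 25.641494613246564 F [-0.2 -0.8 -1.9] T [-0.59 -0.01  0.04]
scene lid deg 51 pts 269 of 1478
top lid deg 65 pts 835 of 5287
row [0.0257 0.0013 0.001 ] [-0.0001  0.      0.0003] min rows 0.2
row [0.051  0.0023 0.0034] [-0.0001  0.      0.0003] min rows 0.5
row [0.076  0.0033 0.0076] [-0.0001  0.      0.0003] min rows 0.7
row [0.1007 0.0043 0.0136] [-0.0001  0.      0.0003] min rows 1.0
row [0.1189 0.005  0.0192] [-0.0001  0.      0.0003] min rows 1.2
row [0.1367 0.0058 0.0257] [-0.0001  0.      0.0003] min rows 1.3
row [0.1542 0.0065 0.0332] [-0.0001  0.      0.0003] min rows 1.5
```

```bash
python3 -m handwheel '.0257 .001 .001 0 0 0;.051 .002 .0034 0 0 0;.076 .003 .0076 0 0 0;.1 .004 .0136 0 0 0;.119 .005 .019 0 0 0;.1367 .0055 .0257 0 0 0;.154 .006 .033 0 0 0;.154 .006 .033 0 0 0;.154 .006 .033 0 0 0;.154 .006 .033 0 0 0'
python3 - <<'E'
from h import *
lidang()
E
```

```text
time: 9.23
position: [0.5488, 0.2023, 0.1814]
ee_rot: [[-0.101, 0.994, -0.047], [0.896, 0.111, 0.429], [0.432, 0.001, -0.902]]
wrist_force: [-1.0, 1.0, -1.1]
grip_width: 0.0389
grip_force: 59.8
edge casex 0.08025579966603878 z 0.23462174902708385 r 0.14464778230973935 th 88.92040515823606 tilt 25.578695042314386 F [-1.   1.  -1.1] T [-0.52 -0.04 -0.02]
scene lid deg 103 pts 177 of 2245
top lid deg 46 pts 613 of 3453
```

```bash
python3 - <<'E'
from h import *
k=go([.52,.02,.18],89.5,0)
k=go([.4806,-.1205,.12],89.5,0)
E
```

```text
row [-0.4023 -0.1224 -0.1888] [-0.0042 -0.071   0.0188] min rows 4.4
row [-0.772  -0.2593 -0.1996] [-0.0042 -0.071   0.0188] min rows 8.0
```

```bash
python3 -m handwheel '-.08 -.025 -.038 0 0 0;-.2 -.06 -.094 0 0 0;-.3 -.09 -.14 -.002 -.02 .005;-.4 -.12 -.188 -.004 -.04 .01;-.5 -.16 -.19 -.004 -.06 .015;-.6 -.2 -.193 -.0042 -.071 .0188;-.7 -.23 -.196 -.0042 -.071 .0188;-.772 -.2593 -.1996 -.0042 -.071 .0188;-.772 -.2593 -.1996 -.0042 -.071 .0188;-.772 -.2593 -.1996 -.0042 -.071 .0188;-.772 -.2593 -.1996 -.0042 -.071 .0188;-.772 -.2593 -.1996 -.0042 -.071 .0188'
python3 - <<'E'
from h import *
k=go([.4806,-.1205,.004],89.5,0)
p,R=pose()
for n in("top","scene"):
    C=cloud(n,bot.snapshot(n)[1],200,180,420,320);L=(C-p)@R
    m=(L[:,0]>.045)&(L[:,0]<.125)&(abs(L[:,1]-.01)<.035)&(abs(L[:,2])<.03);Q=L[m]
    f=np.linalg.lstsq(np.c_[Q[:,0]-.117,Q[:,1],np.ones(len(Q))],Q[:,2],rcond=None)[0] if len(Q)>9 else 0
    print(n,len(Q),f)
lidang()
E
```

```text
time: 10.33
position: [0.4817, -0.1185, 0.1204]
ee_rot: [[0.007, 1.0, 0.002], [1.0, -0.007, 0.002], [0.002, 0.002, -1.0]]
wrist_force: [0.1, 0.4, -2.3]
grip_width: 0.0388
grip_force: 59.8
row [-0.0056 -0.0034  0.2909] [ 0.0003 -0.0003  0.0003] min rows 2.8
top 1310 [ 0.05393054  0.02671671 -0.00335766]
scene 354 [ 0.05713439  0.01930869 -0.00481016]
edge casex -0.22326110634306712 z 0.1237372784727255 r 0.3081137277325139 th 6.471045977983332 tilt 0.09898467230132695 F [ 0.3 -0.6 -2.3] T [-0.01  0.08  0.01]
scene lid deg 103 pts 188 of 440
top lid deg 64 pts 4 of 4
```

```bash
python3 -m handwheel '-.005 -.003 .1 0 0 0;-.0056 -.0034 .19 0 0 0;-.0056 -.0034 .25 0 0 0;-.0056 -.0034 .28 0 0 0;-.0056 -.0034 .291 0 0 0;-.0056 -.0034 .291 0 0 0;-.0056 -.0034 .291 0 0 0;-.0056 -.0034 .291 0 0 0'; python3 -c "
from h import *
print(pose()[0],bot.observe()['wrist_force'])"
```

```text
time: 11.2
position: [0.4803, -0.1216, 0.0043]
ee_rot: [[0.007, 1.0, 0.002], [1.0, -0.007, 0.001], [0.001, 0.002, -1.0]]
wrist_force: [-0.2, 0.3, -1.5]
grip_width: 0.0388
grip_force: 59.8
[ 0.48029804 -0.12159214  0.00431835] [-0.19143415  0.32781662 -1.4776586 ]
```

```bash
python3 -m handwheel '0 0 .0035 0 0 0;0 0 .0035 0 0 0;0 0 .0035 0 0 0'; python3 -m handwheel '0 0 0 0 0 0;0 0 0 0 0 0;0 0 0 0 0 0;0 0 0 0 0 0' 0.3 40; python3 -m handwheel '0 0 -.03 0 0 0;0 0 -.12 0 0 0;0 0 -.2 0 0 0;0 0 -.28 0 0 0;0 0 -.28 0 0 0'
python3 - <<'E'
from h import *
crop("top","laid",260,180,460,310,4)
for X in(73,73-180): go([.621,-.185,.08],X)
E
```

```text
time: 11.45
position: [0.4801, -0.1218, 0.0027]
ee_rot: [[0.008, 1.0, 0.002], [1.0, -0.008, 0.001], [0.001, 0.002, -1.0]]
wrist_force: [0.3, -0.7, 1.3]
grip_width: 0.0391
grip_force: 59.8
time: 11.78
position: [0.4794, -0.122, 0.0023]
ee_rot: [[0.008, 1.0, 0.0], [1.0, -0.008, 0.0], [0.0, 0.0, -1.0]]
wrist_force: [-0.2, 0.4, 0.2]
grip_width: 0.0615
grip_force: 0.0
time: 12.2
position: [0.4819, -0.1227, 0.1197]
ee_rot: [[0.009, 1.0, 0.009], [1.0, -0.009, -0.001], [-0.001, 0.009, -1.0]]
wrist_force: [0.5, -0.4, -0.2]
grip_width: 0.0616
grip_force: 0.0
row [-0.1533  0.3502  0.0965] [ 0.0011 -0.0001  0.0459] min rows 3.8
row [-0.1533  0.3502  0.0965] [ 1.000e-04  1.600e-03 -4.541e-01] min rows 22.8
```

```bash
python3 - <<'E'
from h import *
d=bot.snapshot("top")[1];C=cloud("top",d,270,190,470,320)
for n,lo,x0,x1,y0,y1 in(("stone",.016,.56,.68,-.26,-.11),("cork",.018,.56,.68,-.08,.04)):
    D=C[(C[:,2]>lo)&(C[:,2]<.04)&(C[:,0]>x0)&(C[:,0]<x1)&(C[:,1]>y0)&(C[:,1]<y1)];print(n,len(D),cv2.minAreaRect(D[:,:2].astype(np.float32)))
print(bot.observe()["joint_pos"])
E
```

```text
stone 836 ((0.6268261671066284, -0.1866610050201416), (0.12351115047931671, 0.040695615112781525), 77.86335754394531)
cork 901 ((0.6186190247535706, -0.01821509748697281), (0.07626166194677353, 0.048279691487550735), 89.81995391845703)
[ 0.22423703  0.7295969  -0.1095139   2.06394914  0.21030814  0.35449247
 -0.06317261]
```

```bash
python3 - <<'E'
from h import *
k=go([.6215,-.1853,.08],73.1)
E
python3 -m handwheel '-.155 .35 0 .001 0 .0457;-.155 .351 0 .001 0 .0457;-.155 .351 .03 .001 0 .0457;-.155 .351 .07 .001 0 .0457;-.155 .351 .1 .001 0 .0457;-.155 .351 .1 .001 0 .0457;-.155 .351 .1 .001 0 .0457;-.155 .351 .1 .001 0 .0457'
python3 - <<'E'
from h import *
k=go([.6215,-.1853,.013],73.1)
E
```

```text
row [-0.1546  0.3544  0.0912] [ 0.0006 -0.0001  0.0456] min rows 3.8
time: 12.97
position: [0.6176, -0.1841, 0.074]
ee_rot: [[0.29, 0.957, -0.009], [0.957, -0.29, 0.002], [-0.0, -0.009, -1.0]]
wrist_force: [0.0, 0.5, -0.1]
grip_width: 0.0614
grip_force: 0.0
row [1.000e-04 1.160e-02 1.523e-01] [-0.0014  0.      0.0001] min rows 1.5
```

```bash
python3 -m handwheel '0 .006 .05 -.0007 0 0;0 .006 .1 -.0007 0 0;0 .006 .14 -.0007 0 0;0 .006 .15 -.0007 0 0;0 .006 .15 -.0007 0 0;0 .006 .15 -.0007 0 0;0 .006 .15 -.0007 0 0'
python3 -c "
from h import *
k=go([.6215,-.1853,.013],73.1)"
```

```text
time: 13.55
position: [0.6221, -0.1857, 0.0158]
ee_rot: [[0.291, 0.957, 0.001], [0.957, -0.291, -0.0], [-0.0, 0.001, -1.0]]
wrist_force: [1.1, -0.5, -0.5]
grip_width: 0.0614
grip_force: 0.0
row [ 0.0006 -0.0017  0.0071] [ 0.0001  0.     -0.    ] min rows 0.1
```

```bash
python3 -m handwheel '0 -.001 .007 0 0 0;0 -.001 .007 0 0 0;0 -.001 .007 0 0 0'; python3 -m handwheel '0 0 0 0 0 0;0 0 0 0 0 0;0 0 0 0 0 0;0 0 0 0 0 0;0 0 0 0 0 0' 1 40;python3 -m handwheel '0 0 -.05 0 0 0;0 0 -.15 0 0 0;0 0 -.25 0 0 0;0 0 -.4 0 0 0;0 0 -.4 0 0 0;0 0 -.4 0 0 0;0 0 -.4 0 0 0'
python3 - <<'E'
from h import *
t=case(.013,-.037,.20);print(t);k=go(t,YAW)
E
```

```text
time: 13.8
position: [0.621, -0.1855, 0.0119]
ee_rot: [[0.291, 0.957, -0.001], [0.957, -0.291, 0.0], [-0.0, -0.001, -1.0]]
wrist_force: [0.2, 1.0, 0.5]
grip_width: 0.0615
grip_force: 0.0
time: 14.22
position: [0.6204, -0.1854, 0.0115]
ee_rot: [[0.291, 0.957, -0.002], [0.957, -0.291, 0.0], [-0.0, -0.002, -1.0]]
wrist_force: [-0.4, 0.3, 1.9]
grip_width: 0.0415
grip_force: 40.0
time: 14.8
position: [0.6209, -0.1855, 0.1713]
ee_rot: [[0.291, 0.957, -0.001], [0.957, -0.291, 0.0], [-0.0, -0.001, -1.0]]
wrist_force: [-0.4, 0.1, -4.1]
grip_width: 0.0416
grip_force: 40.0
[0.58917584 0.24261214 0.2       ]
row [ 1.001  -0.3874 -0.0716] [-0.0002  0.     -0.0584] min rows 10.3
```

```bash
python3 - <<'E'
from h import *
crop("top","bays",140,180,280,290,5)
q=[case(x,y,.09) for cx,cy,l,w in((.013,-.037,.128,.05),(.013,.034,.086,.056)) for x in(cx-l/2,cx+l/2) for y in(cy-w/2,cy+w/2)]
print(w2px("top",q).round(1).tolist(),((w2px("top",q)-[140,180])*5).round().tolist())
d=bot.snapshot("scene")[1]
p,R=pose();L=(cloud("scene",d,280,100,480,330)-p)@R
m=(abs(L[:,0])<.09)&(abs(L[:,1])<.024)&(L[:,2]>-.014)&(L[:,2]<.015)
Q=L[m];print(m.sum(),Q.min(0),Q.max(0),np.percentile(Q,[2,98],axis=0))
E
```

```text
[[227.0, 209.3], [228.1, 234.9], [160.8, 214.0], [161.3, 239.6], [217.5, 245.0], [218.7, 274.4], [172.5, 248.2], [173.3, 277.5]] [[435.0, 147.0], [440.0, 275.0], [104.0, 170.0], [107.0, 298.0], [387.0, 325.0], [393.0, 472.0], [162.0, 341.0], [166.0, 488.0]]
538 [-0.06256494 -0.0236445  -0.01396108] [0.06009797 0.02234286 0.00994928] [[-0.06155856 -0.02265395 -0.01382747]
 [ 0.05746786  0.01605879  0.00885586]]
```

View pics/bays.png

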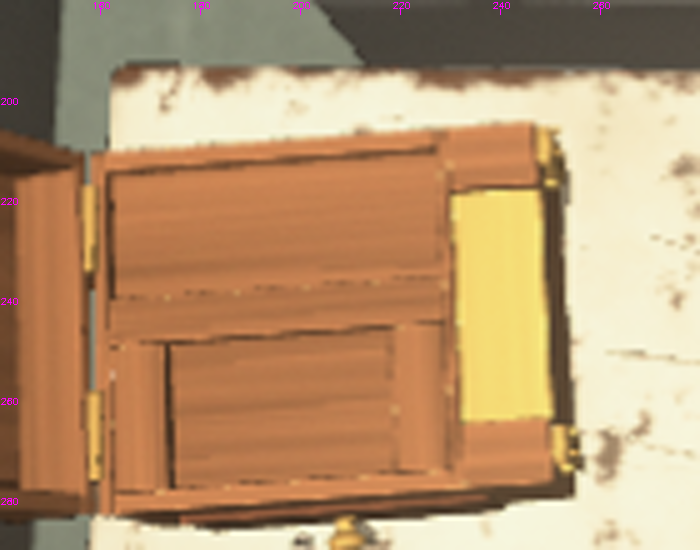

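The crop shows the lid open. The bay corners, such as (437,148) and (112,298) for the long bay, lie within about 1–2 mm of my predictions. I'll shift the targets by −1.5 mm along case x for the long bay and −2 mm for the short one.

```bash
python3 -m handwheel '.1 -.04 -.02 0 0 -.005;.2 -.08 -.04 0 0 -.015;.3 -.12 -.06 0 0 -.025;.4 -.16 -.07 0 0 -.035;.5 -.2 -.07 0 0 -.045;.6 -.24 -.07 0 0 -.0584;.7 -.275 -.07 0 0 -.0584;.8 -.31 -.07 0 0 -.0584;.88 -.345 -.07 0 0 -.0584;.95 -.37 -.07 0 0 -.0584;.99 -.385 -.07 0 0 -.0584;.995 -.387 -.07 0 0 -.0584'
python3 - <<'E'
from h import *
k=go(case(.0115,-.0375,.125),YAW)
E
```

```text
time: 15.9
position: [0.5855, 0.2473, 0.1966]
ee_rot: [[-0.08, 0.997, -0.007], [0.997, 0.081, 0.003], [0.004, -0.007, -1.0]]
wrist_force: [-0.1, 0.5, -3.8]
grip_width: 0.0416
grip_force: 40.0
row [-0.0168  0.0107  0.1788] [-0.0011 -0.0006  0.0014] min rows 1.7
```

```bash
python3 -m handwheel '-.008 .005 .06 -.0005 0 .0007;-.01 .006 .12 -.0005 0 .0007;-.01 .006 .178 -.0005 0 .0007;-.01 .006 .178 -.0005 0 .0007;-.01 .006 .178 -.0005 0 .0007;-.01 .006 .178 -.0005 0 .0007'
python3 - <<'E'
from h import *
k=go(case(.0115,-.0375,.0945),YAW)
p,R=pose();L=(cloud("scene",bot.snapshot("scene")[1],180,100,480,330)-p)@R
m=(abs(L[:,0])<.09)&(abs(L[:,1])<.024)&(L[:,2]>-.014)&(L[:,2]<.008)
Q=L[m];print(m.sum(),np.percentile(Q,[1,99],axis=0))
E
```

```text
time: 16.4
position: [0.5916, 0.236, 0.1284]
ee_rot: [[-0.067, 0.998, 0.001], [0.998, 0.067, 0.0], [0.0, 0.001, -1.0]]
wrist_force: [-0.4, 0.3, -3.0]
grip_width: 0.042
grip_force: 40.0
row [ 0.0131 -0.0039  0.0846] [ 0.0002 -0.     -0.0008] min rows 0.8
432 [[-0.06358723 -0.02330448 -0.01392764]
 [ 0.05846062  0.02186368  0.00771108]]
```

```bash
python3 -m handwheel '.015 -.003 0 0 0 -.0005;.015 -.003 0 0 0 -.0005;.015 -.003 .02 0 0 -.0005;.015 -.003 .045 0 0 -.0005;.015 -.003 .05 0 0 -.0005;.015 -.003 .05 0 0 -.0005;.015 -.003 .05 0 0 -.0005'
python3 - <<'E'
from h import *
k=go(case(.0123,-.0375,.0945),YAW)
E
```

```text
time: 17.03
position: [0.5896, 0.2421, 0.1079]
ee_rot: [[-0.07, 0.998, 0.001], [0.998, 0.07, -0.0], [-0.0, 0.001, -1.0]]
wrist_force: [0.5, -0.8, -2.7]
grip_width: 0.0419
grip_force: 40.0
row [-0.0004  0.0003  0.0335] [ 0.0001  0.     -0.0002] min rows 0.3
```

```bash
python3 -m handwheel '0 0 .01 0 0 0;0 0 .018 0 0 0;0 0 .026 0 0 0;0 0 .033 0 0 0;0 0 .033 0 0 0;0 0 .033 0 0 0;0 0 .033 0 0 0'
python3 - <<'E'
from h import *
k=go(case(.0123,-.0375,.0945),YAW)
E
```

```text
time: 17.62
position: [0.5899, 0.2425, 0.0953]
ee_rot: [[-0.071, 0.998, 0.002], [0.998, 0.071, 0.001], [0.0, 0.002, -1.0]]
wrist_force: [0.2, 0.1, -3.4]
grip_width: 0.0419
grip_force: 40.0
row [-0.0012 -0.0005  0.0019] [ 0.0003 -0.0001 -0.0002] min rows 0.0
```

```bash
python3 -m handwheel '0 0 .004 0 0 0;0 0 .004 0 0 0;0 0 .004 0 0 0';  python3 -m handwheel '0 0 0 0 0 0;0 0 0 0 0 0;0 0 0 0 0 0;0 0 0 0 0 0' 0.35 30; python3 -m handwheel '0 0 -.02 0 0 0;0 0 -.07 0 0 0;0 0 -.15 0 0 0;0 0 -.25 0 0 0;0 0 -.25 0 0 0;0 0 -.25 0 0 0'
python3 - <<'E'
from h import *
k=go([.6183,-.0185,.19],90);go([.6183,-.0185,.06],90,cur=k)
C=cloud("scene",bot.snapshot("scene")[1],180,150,330,260);a=np.radians(YAW);Q=C[:,:2]-O;cx=Q@[np.cos(a),np.sin(a)];cy=Q@[-np.sin(a),np.cos(a)]
m=(abs(cx-.013)<.055)&(abs(cy+.037)<.018);print(m.sum(),np.percentile(C[m,2],[5,50,95]))
E
```

```text
time: 17.87
position: [0.5899, 0.2424, 0.0937]
ee_rot: [[-0.071, 0.998, 0.002], [0.998, 0.071, 0.0], [0.0, 0.002, -1.0]]
wrist_force: [-0.6, -0.6, -4.0]
grip_width: 0.0414
grip_force: 40.0
time: 18.2
position: [0.5902, 0.2426, 0.0941]
ee_rot: [[-0.07, 0.998, 0.003], [0.998, 0.07, 0.001], [0.001, 0.003, -1.0]]
wrist_force: [0.1, 0.1, 0.3]
grip_width: 0.0574
grip_force: 0.0
time: 18.7
position: [0.5915, 0.2432, 0.197]
ee_rot: [[-0.07, 0.998, 0.008], [0.998, 0.07, 0.003], [0.003, 0.008, -1.0]]
wrist_force: [-0.7, 0.1, -1.5]
grip_width: 0.0571
grip_force: 0.0
row [-0.6573  0.0209  0.0158] [ 0.0012 -0.0005  0.0112] min rows 6.3
row [0.    0.    0.325] [0. 0. 0.] min rows 3.1
357 [0.08991499 0.10706623 0.10943888]
```

```bash
python3 -m handwheel '-.1 .003 0 0 0 .003;-.2 .006 0 0 0 .006;-.3 .01 0 0 0 .009;-.4 .013 .02 .001 0 .0112;-.5 .017 .02 .001 0 .0112;-.6 .02 .05 .001 0 .0112;-.657 .021 .12 .001 0 .0112;-.657 .021 .2 .001 0 .0112;-.657 .021 .29 .001 0 .0112;-.657 .021 .33 .001 0 .0112;-.657 .021 .33 .001 0 .0112;-.657 .021 .33 .001 0 .0112' 0.28
python3 - <<'E'
from h import *
go([.6183,-.0185,.013],90)
D=cloud("top",bot.snapshot("top")[1],270,190,470,320);D=D[(D[:,2]>.018)&(D[:,2]<.035)&(D[:,0]>.56)&(D[:,0]<.68)&(D[:,1]>-.08)&(D[:,1]<.04)];print(len(D))
E
```

```text
time: 19.75
position: [0.6153, -0.0191, 0.06]
ee_rot: [[-0.0, 1.0, -0.009], [1.0, 0.0, 0.0], [0.0, -0.009, -1.0]]
wrist_force: [0.9, 0.4, 0.8]
grip_width: 0.0631
grip_force: 0.0
row [0.0014 0.0085 0.1174] [-0.0014 -0.      0.0001] min rows 1.1
0
```

```bash
python3 -m handwheel '.001 .004 0 -.0005 0 0;.001 .004 .05 -.0005 0 0;.001 .004 .09 -.0005 0 0;.001 .004 .115 -.0005 0 0;.001 .004 .115 -.0005 0 0;.001 .004 .115 -.0005 0 0;.001 .004 .115 -.0005 0 0'
python3 - <<'E'
from h import *
go([.6183,-.0185,.013],90)
E
```

```text
time: 20.38
position: [0.6191, -0.0187, 0.0167]
ee_rot: [[-0.0, 1.0, 0.001], [1.0, 0.0, 0.0], [0.0, 0.001, -1.0]]
wrist_force: [-0.4, -0.4, -1.1]
grip_width: 0.0634
grip_force: 0.0
row [ 0.0004 -0.0021  0.0093] [ 0.0001 -0.      0.    ] min rows 0.1
```

```bash
python3 -m handwheel '0 -.001 .008 0 0 0;0 -.001 .008 0 0 0;0 -.001 .008 0 0 0'; python3 -m handwheel '0 0 0 0 0 0;0 0 0 0 0 0;0 0 0 0 0 0;0 0 0 0 0 0;0 0 0 0 0 0' 1 20;python3 -m handwheel '0 0 -.05 0 0 0;0 0 -.15 0 0 0;0 0 -.25 0 0 0;0 0 -.4 0 0 0;0 0 -.4 0 0 0;0 0 -.4 0 0 0;0 0 -.4 0 0 0'
python3 - <<'E'
from h import *
k=go(case(.011,.034,.18),YAW)
p,R=pose();L=(cloud("scene",bot.snapshot("scene")[1],240,100,480,330)-p)@R
m=(abs(L[:,0])<.06)&(abs(L[:,1])<.027)&(L[:,2]>-.014)&(L[:,2]<.012)
Q=L[m];print(m.sum(),np.percentile(Q,[1,99],axis=0))
E
```

```text
time: 20.63
position: [0.618, -0.0188, 0.0127]
ee_rot: [[-0.0, 1.0, -0.001], [1.0, 0.0, 0.0], [0.0, -0.001, -1.0]]
wrist_force: [-0.0, -1.0, 0.1]
grip_width: 0.0634
grip_force: 0.0
time: 21.05
position: [0.6177, -0.0188, 0.0125]
ee_rot: [[-0.0, 1.0, -0.002], [1.0, 0.0, 0.0], [0.0, -0.002, -1.0]]
wrist_force: [-0.3, 0.1, 1.5]
grip_width: 0.048
grip_force: 20.0
time: 21.63
position: [0.6185, -0.0188, 0.1734]
ee_rot: [[-0.0, 1.0, 0.001], [1.0, 0.0, 0.0], [0.0, 0.001, -1.0]]
wrist_force: [0.3, -0.2, -0.2]
grip_width: 0.0477
grip_force: 20.0
row [ 0.6359 -0.25   -0.0167] [ 0.0001 -0.     -0.0114] min rows 6.6
333 [[-0.03978596 -0.02654105 -0.01386599]
 [ 0.03698157  0.01673448  0.01150052]]
```

```bash
python3 -m handwheel '.1 -.04 -.01 0 0 -.003;.2 -.08 -.017 0 0 -.006;.3 -.12 -.017 0 0 -.01;.4 -.16 -.017 0 0 -.0114;.5 -.2 -.017 0 0 -.0114;.59 -.23 -.017 0 0 -.0114;.633 -.25 -.017 0 0 -.0114;.635 -.25 .05 0 0 -.0114;.635 -.25 .1 0 0 -.0114;.635 -.25 .1 0 0 -.0114;.635 -.25 .1 0 0 -.0114;.635 -.25 .1 0 0 -.0114'
python3 - <<'E'
from h import *
k=go(case(.011,.034,.110),YAW)
E
```

```text
time: 22.68
position: [0.5179, 0.2346, 0.1322]
ee_rot: [[-0.071, 0.997, -0.002], [0.997, 0.071, -0.001], [-0.0, -0.002, -1.0]]
wrist_force: [0.4, -0.1, 0.2]
grip_width: 0.0482
grip_force: 20.0
row [0.0022 0.0017 0.0556] [-0.0004  0.0001 -0.0001] min rows 0.5
```

```bash
python3 -m handwheel '.003 .001 .02 0 0 0;.003 .001 .04 0 0 0;.003 .001 .05 0 0 0;.003 .001 .05 0 0 0;.003 .001 .05 0 0 0;.003 .001 .05 0 0 0'
python3 - <<'E'
from h import *
k=go(case(.0115,.034,.0955),YAW)
E
```

```text
time: 23.18
position: [0.5183, 0.2364, 0.1127]
ee_rot: [[-0.072, 0.997, -0.001], [0.997, 0.072, 0.0], [0.0, -0.001, -1.0]]
wrist_force: [-0.4, 0.2, -0.3]
grip_width: 0.0478
grip_force: 20.0
row [-0.0011  0.0004  0.0429] [-0.0002 -0.0001  0.    ] min rows 0.4
```

```bash
python3 -m handwheel '-.001 0 .012 0 0 0;-.001 0 .022 0 0 0;-.001 0 .032 0 0 0;-.001 0 .043 0 0 0;-.001 0 .045 0 0 0;-.001 0 .045 0 0 0;-.001 0 .045 0 0 0'
python3 - <<'E'
from h import *
k=go(case(.0115,.034,.0945),YAW)
E
```

```text
time: 23.77
position: [0.5181, 0.236, 0.0943]
ee_rot: [[-0.072, 0.997, -0.002], [0.997, 0.072, 0.0], [0.0, -0.002, -1.0]]
wrist_force: [0.0, 0.2, 0.8]
grip_width: 0.0479
grip_force: 20.0
row [-0.      0.0009 -0.0004] [-0.0003 -0.      0.0001] min rows 0.0
```

```bash
python3 -m handwheel '0 0 0 0 0 0;0 0 0 0 0 0;0 0 0 0 0 0;0 0 0 0 0 0' 0.36; python3 -m handwheel '0 0 -.02 0 0 0;0 0 -.07 0 0 0;0 0 -.15 0 0 0;0 0 -.25 0 0 0;-.1 0 -.3 0 0 0;-.2 0 -.3 0 0 0;-.3 0 -.3 0 0 0;-.4 0 -.3 0 0 0;-.5 0 -.3 0 0 0;-.6 0 -.3 0 0 0;-.6 0 -.3 0 0 0;-.6 0 -.3 0 0 0'
python3 - <<'E'
from h import *
d=crop("top","fin",140,180,340,320,4)
s,ds=bot.snapshot("scene");cv2.imwrite("pics/fin2.png",cv2.resize(s[170:350,180:480,::-1],None,fx=2.6,fy=2.6))
a=np.radians(YAW)
for n,dd in(("top",d),("scene",ds)):
    C=cloud(n,dd,130,150,330,320);Q=C[:,:2]-O;cx=Q@[np.cos(a),np.sin(a)];cy=Q@[-np.sin(a),np.cos(a)]
    for nm,y,hx,hy in(("stone",-.037,.05,.015),("cork",.034,.03,.018)):
        m=(abs(cx-.012)<hx)&(abs(cy-y)<hy)&(C[:,2]>.07)&(C[:,2]<.14)
        if m.sum()>20: print(n,nm,m.sum(),"z",np.median(C[m,2]),"slopes",np.linalg.lstsq(np.c_[cx[m]-.012,cy[m]-y,np.ones(m.sum())],C[m,2],rcond=None)[0].round(3))
E
```

```text
time: 24.1
position: [0.5182, 0.2361, 0.0945]
ee_rot: [[-0.072, 0.997, -0.001], [0.997, 0.072, 0.0], [0.0, -0.001, -1.0]]
wrist_force: [0.2, 0.0, 0.3]
grip_width: 0.0561
grip_force: 0.0
time: 25.1
position: [0.5356, -0.007, 0.215]
ee_rot: [[-0.065, 0.998, -0.001], [0.998, 0.065, -0.001], [-0.001, -0.001, -1.0]]
wrist_force: [-0.6, 1.6, -0.5]
grip_width: 0.0564
grip_force: 0.0
top stone 822 z 0.10616185435012615 slopes [-0.004 -0.003  0.106]
top cork 619 z 0.1096322690127004 slopes [-0.004 -0.006  0.11 ]
scene stone 204 z 0.10777252081964 slopes [ 0.011 -0.082  0.108]
scene cork 155 z 0.11128348927764709 slopes [ 0.01  -0.     0.111]
```

View pics/fin2.png

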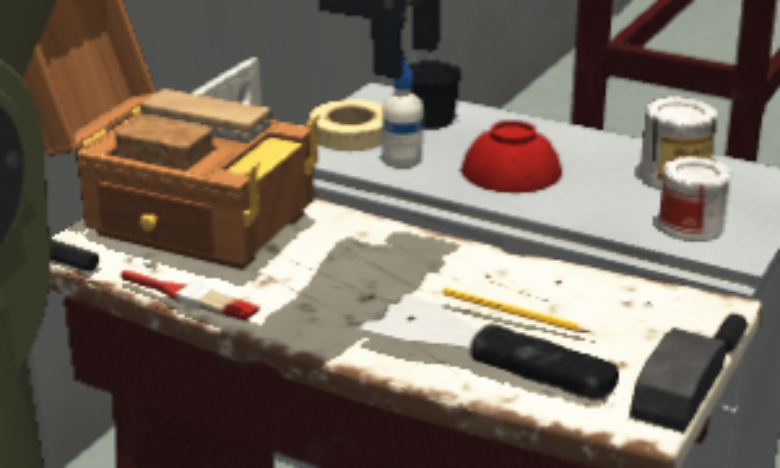

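The scene view shows the lid leaning open at (95,70). The stone is at (205,108) and the cork at (165,138), both level at 106 and 110 mm as expected. The scraper lies flat at (500,345), and the pencil, brush, rubber block and charcoal look undisturbed. I'm handing in the job.

```bash
python3 -c "
from workcell import bot
print(bot.close_job())"
```

```text
the job is handed in; nothing more can be done
None
```

I handed the job in at about 25 s: the lid was prised open with the scraper and leans back by itself, the scraper lies flat on the stool, the whetstone and cork sit level in their bays, and the other things look undisturbed.

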